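# Make up a tool block: lock the taper chucks in, then hang the keeper plate

## Robot

A 7-joint arm with a two-finger parallel gripper is mounted at the origin on a cart in front of the work surface, level with it; the furniture and walls round the work are solid. World frame = base frame: x ahead of the robot, y to its left, z up, the work surface at z = 0. Lengths are in m, angles in rad, forces in N, time in s.
With the tool pointing down it reaches from about 0.4 to 0.875 m from the base axis. Payload 4.4 kg.
Tool frame: the origin (TCP) lies midway between the tips of the shut fingers; the grasp point (between the pads) lies 19 mm behind it; z points along the fingers, y is the line along which they close (so a half turn about z gives the same grasp; the last joint's range is limited). The gripper opens to 85 mm and grips with 20 to 120 N. Pads are 22 mm wide; open, the fingers measure 114 mm over their backs; the gripper's body (76 mm by 85 mm) begins 54 mm behind the grasp point. The pads swing forward as they close: fully open they stand 13 mm farther back than shut.
Start: joints at [1.038, 0.628, 0.038, 1.517, -0.027, 0.996, -0.02], TCP at [0.293, -0.58, 0.231] pointing down, gripper open.
Joint ranges: [-3.06, 3.06], [-0.37, 2.12], [-1.25, 1.32], [0.18, 2.47], [-1.1, 4.24], [0.23, 1.98], [-2.94, 2.94]. Speed limits (rad/s): [2.57, 2.57, 3.14, 3.14, 3.14, 3.14, 3.14].

## Interface

Orientations are given as a rotation vector (axis times angle).
In Python, from cell import ctrl gives the robot as it stands. The module is installed in compiled form; this text tells all that it offers. Calls block until the motion is done:
- ctrl.move_to(position, orientation): joint-space move of the TCP to a pose.
- ctrl.movel(position, orientation=None, feed=0.15): straight line of the TCP; orientation=None keeps the orientation; feed is the mean speed in m/s.
- ctrl.set_joints(angles): joint-space move.
- ctrl.gripper_to(opening, force=None): finger opening in m; force is the grip in N (None keeps the last); returns when the fingers have stopped.
- ctrl.sleep(seconds).
- ctrl.inverse_kinematics(position, orientation): joint angles nearest the present ones, or None.
- ctrl.snapshot(name): name is "scene" or "top" or "wrist"; returns the picture (384x512x3 uint8, red, green, blue); there is no depth.
- ctrl.camera_model(name): a dict with "mtx" (3x3 intrinsics, pixels), "world_to_cam" (4x4, takes a point from world to camera coordinates); the wrist camera has in their place "T_tool_cam" (4x4, takes a point from camera to tool coordinates, whose origin is the TCP and whose axes are the flange's). Camera axes: x right, y up, looking along -z (the intrinsics and any distortion apply to the point x, -y, -z); pixel columns grow to the right and rows downward; lengths in m; the calibration is good to about 2 mm. A picture is of the moment at which its call begins: read the wrist's pose just before it. camera_model takes no time and is no camera call.
A pose or a line that the arm cannot do raises ctrl.MotionError and nothing moves.
- ctrl.close_job(): hands the job in; it is judged then, once.
Readings, each from a call of its own:
- ctrl.current_time_s(): time.
- ctrl.current_joints(): joint angles.
- ctrl.current_joint_vel(): joint speeds.
- ctrl.current_effort(): joint torques, N m.
- ctrl.current_position(): TCP position.
- ctrl.current_tool_rot(): TCP orientation.
- ctrl.current_force(): force on the tool from outside, world axes, zero at the start.
- ctrl.current_moment(): the same for the moment, N m.
- ctrl.current_finger_gap(): finger opening in m.
- ctrl.current_finger_force(): force on a finger pad.
Only numpy, scipy, OpenCV 4.12 (cv2) and the standard library are available. Lean on these libraries where they do the work, as an engineer would, in place of code of your own. Each camera call takes 0.05 s, during which the arm holds its last target. There are 200 camera calls.

## Task

Make up the blue tool block for the board mill: put every collet chuck that hangs in the grey rack into a taper socket of its own, with its drive key in the marked slot beside the socket, and press or tap it down until the brass sleeve is flush and the taper is locked fully home. Then hang the aluminium keeper plate level over both guide pins, so that it sits right down on their shoulders, and leave everything standing; do not disturb the other things on the bench.

Things in the scene. Friction and masses are not known exactly. Their poses are not given: they have to be found in the camera images.
- tool_block: Blue tool block of a small board mill, 112 x 148 mm, 46 mm high, on a thin dark foot, fixed. Origin: centre of its underside, on the bench; z up, x along the 112 mm side; the four drive slots face -x. Sockets at (-26, 28), (-26, -28), (26, 28), (26, -28) mm. Steel guide pins at (0, 62), (0, -62) mm: dark shoulder 20 mm across up to 16.5 mm above the top, then 11 mm thick, cone tip at 68.5 mm.
- socket_1 (a point): On the axis of a taper socket, level with the block's top (46 mm above the bench), axes as the block's. A brass split sleeve lines it: bore 19.4 mm wide at the top, narrowing like the shank; its top stands 6 mm proud at first. An arbor's weight does not move it; pressed down through the arbor with over 10 N (12 to 20 N) it slides 6 mm to its stop, flush, and stays: the taper is locked.
- socket_2 (a point): On the axis of another such taper socket, level with the block's top, axes as the block's. Built as socket_1; any arbor fits any socket.
- socket_3 (a point): On the axis of another such taper socket, level with the block's top, axes as the block's. Built as socket_1; any arbor fits any socket.
- socket_4 (a point): On the axis of another such taper socket, level with the block's top, axes as the block's. Built as socket_1; any arbor fits any socket.
- slot_1 (a point): Middle of the drive slot of socket_1: 20 mm from the socket's axis on the block's -x side, 9 mm above the block's top, where the middle of the key lies when the arbor is home. The slot is the 13 mm gap between two steel lugs that rise 15 mm above the block; a white line marks it.
- slot_2 (a point): Middle of the drive slot of socket_2: 20 mm from the socket's axis on the block's -x side, 9 mm above the block's top, where the middle of the key lies when the arbor is home. The slot is the 13 mm gap between two steel lugs that rise 15 mm above the block; a white line marks it.
- slot_3 (a point): Middle of the drive slot of socket_3: 20 mm from the socket's axis on the block's -x side, 9 mm above the block's top, where the middle of the key lies when the arbor is home. The slot is the 13 mm gap between two steel lugs that rise 15 mm above the block; a white line marks it.
- slot_4 (a point): Middle of the drive slot of socket_4: 20 mm from the socket's axis on the block's -x side, 9 mm above the block's top, where the middle of the key lies when the arbor is home. The slot is the 13 mm gap between two steel lugs that rise 15 mm above the block; a white line marks it.
- arbor_1_mid (a point): Steel collet chuck (arbor), red ring; None if absent. Point on its axis 45 mm above its tip; z up the axis, -x to its key. Taper shank 40 mm long, 13 to 20 mm thick; collar 31 mm across, 10 mm high, centred here; chuck nut above, 22 mm across, 40 mm long, flat top 45 mm above here: grip and press there. 0.13 to 0.25 kg. Starts upright in the rack. In a socket: 15 mm above the block's top, locked 9 mm.
- arbor_1_key (a point): Middle of that arbor's drive key: a steel tab 8 mm wide and 10 mm high with a white line on top, which stands out of the collar to 23 mm from the axis; this point is 20 mm from the axis, as high as the middle of the collar.
- arbor_2_mid (a point): Steel collet chuck (arbor), green ring; None if absent. Point on its axis 45 mm above its tip; z up the axis, -x to its key. Taper shank 40 mm long, 13 to 20 mm thick; collar 31 mm across, 10 mm high, centred here; chuck nut above, 22 mm across, 40 mm long, flat top 45 mm above here: grip and press there. 0.13 to 0.25 kg. Starts upright in the rack. In a socket: 15 mm above the block's top, locked 9 mm.
- arbor_2_key (a point): Middle of that arbor's drive key: a steel tab 8 mm wide and 10 mm high with a white line on top, which stands out of the collar to 23 mm from the axis; this point is 20 mm from the axis, as high as the middle of the collar.
- arbor_3_mid (a point): Steel collet chuck (arbor), yellow ring; None if absent. Point on its axis 45 mm above its tip; z up the axis, -x to its key. Taper shank 40 mm long, 13 to 20 mm thick; collar 31 mm across, 10 mm high, centred here; chuck nut above, 22 mm across, 40 mm long, flat top 45 mm above here: grip and press there. 0.13 to 0.25 kg. Starts upright in the rack. In a socket: 15 mm above the block's top, locked 9 mm.
- arbor_3_key (a point): Middle of that arbor's drive key: a steel tab 8 mm wide and 10 mm high with a white line on top, which stands out of the collar to 23 mm from the axis; this point is 20 mm from the axis, as high as the middle of the collar.
- arbor_4_mid (a point): Steel collet chuck (arbor), blue ring; None if absent. Point on its axis 45 mm above its tip; z up the axis, -x to its key. Taper shank 40 mm long, 13 to 20 mm thick; collar 31 mm across, 10 mm high, centred here; chuck nut above, 22 mm across, 40 mm long, flat top 45 mm above here: grip and press there. 0.13 to 0.25 kg. Starts upright in the rack. In a socket: 15 mm above the block's top, locked 9 mm.
- arbor_4_key (a point): Middle of that arbor's drive key: a steel tab 8 mm wide and 10 mm high with a white line on top, which stands out of the collar to 23 mm from the axis; this point is 20 mm from the axis, as high as the middle of the collar.
- arbor_rack: Grey rack, 104 (x) x 112 (y) mm and 52 mm high, fixed to the bench, in whose four holes (24 mm wide; at (28, 30), (28, -30), (-28, 30) and (-28, -30) mm) the arbors hang by their collars, keys in any direction. Origin: centre of its underside, on the bench.
- keeper_grip (a point): Centre of the black grip bar (14 mm thick across x, 14 high, 78 long in y) of the aluminium keeper plate, 60 mm above its underside. Plate 88 (x) x 148 (y) x 8 mm, 0.2 to 0.42 kg; 14 mm holes at y = +62, -62 mm for the pins, four 28 mm openings that pass the chuck nuts but not the collars; fits either way round. Starts flat on the bench; home on the shoulders this point is 76.5 mm above the block's top.
- solvent_bottle: Brown bottle with a blue cap, 47 x 48 x 88 mm, a bystander; origin at the centre of its underside.
- swab_jar: Glass of cotton swabs, 50 x 51 x 82 mm, a bystander; origin at the centre of its underside.
- driver_green: Green screwdriver lying on the bench, 138 mm long, a bystander; origin at its middle, underneath.
Mind the look-alikes: they are no part of the job. Leave any orange or purple look-alike of the part that bears arbor_4_mid alone.

How it is judged:
By the outcome, as a careful person would: the job done as asked, in the order asked, and still so for the second after the job is handed in, with the robot touching nothing.
Of arbor_1, arbor_2, arbor_3, arbor_4 only 3 to 4 are there at a start; the rules pass over those that are not, and their reading is None.
At some moment in a run one of keeper_plate may be knocked a few centimetres aside while the robot is not near it.
It also fails if it takes over 208 s, if anything falls off the work surface, if the arm or the gripper's body presses on something with over 40 N, if the wrist force passes 120 N, or if a joint passes its speed limit or range.

## Working session

There is one attempt and no reset: what is moved stays moved. The work goes in short steps, each a Python script; the robot and the scene stay as the last script left them, time stands still between calls to the robot, and variables do not carry over. Pictures are saved under pics/ and viewed, at most 15 in all, crops included, and the job is handed in when it is done.

```bash
mkdir -p pics; python3 - <<'E'
from cell import ctrl
import cv2,numpy as np
np.set_printoptions(precision=4,suppress=True)
for n in("scene","top"):
    im=ctrl.snapshot(n); cv2.imwrite(f"pics/{n}0.png",cv2.resize(im[:,:,::-1],(800,600)) ); cv2.imwrite(f"{n}0_raw.png",im[:,:,::-1])
    print(n,ctrl.camera_model(n))
print(ctrl.camera_model("wrist"),ctrl.current_tool_rot(),ctrl.current_time_s())
E
```

```text
scene {'mtx': array([[407.2162,   0.    , 256.1205],
       [  0.    , 407.2162, 196.6879],
       [  0.    ,   0.    ,   1.    ]]), 'world_to_cam': array([[-0.9904,  0.1374, -0.0132,  0.5884],
       [-0.0741, -0.4485,  0.8907, -0.1339],
       [ 0.1164,  0.8832,  0.4544, -0.8614],
       [ 0.    ,  0.    ,  0.    ,  1.    ]])}
top {'mtx': array([[416.8886,   0.    , 254.521 ],
       [  0.    , 416.8886, 200.1429],
       [  0.    ,   0.    ,   1.    ]]), 'world_to_cam': array([[ 0.0266, -0.9996,  0.0058, -0.3179],
       [ 0.986 ,  0.0272,  0.1645, -0.5511],
       [-0.1646,  0.0014,  0.9864, -1.267 ],
       [ 0.    ,  0.    ,  0.    ,  1.    ]])}
{'mtx': array([[325.9269,   0.    , 253.7975],
       [  0.    , 325.9269, 198.7527],
       [  0.    ,   0.    ,   1.    ]]), 'T_tool_cam': array([[-0.0002,  0.949 ,  0.3152,  0.0805],
       [ 1.    ,  0.0001,  0.0003, -0.0023],
       [ 0.0003,  0.3152, -0.949 , -0.1436],
       [ 0.    ,  0.    ,  0.    ,  1.    ]])} [-3.0548 -0.7263  0.0006] 0.1
```

View pics/scene0.png

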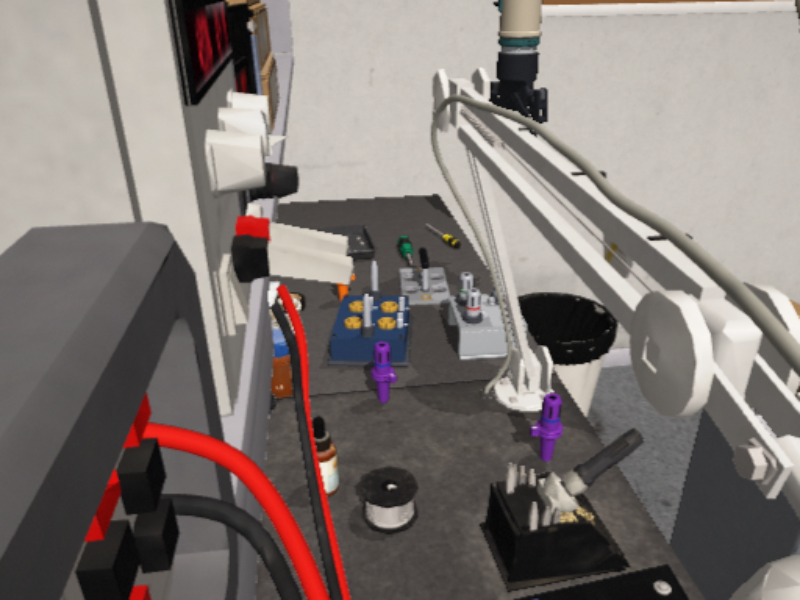

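View pics/top0.png

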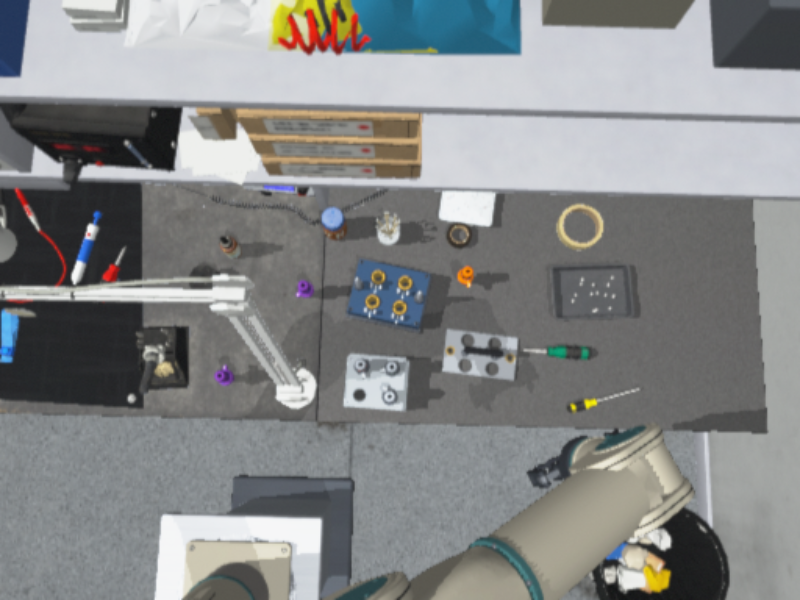

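The top view (800 px wide) shows the block at (388,293), with its slots to be identified from close by. The rack is at (377,381) with 3 arbors, at (361,366), (392,368) and (390,397). The keeper is at (481,354), and there is an orange look-alike at (466,273). The lamp stands left of the rack.

```bash
cat > h.py <<'E'
from cell import ctrl
import cv2,numpy as np
from scipy.spatial.transform import Rotation as R
np.set_printoptions(precision=4,suppress=True)
def tcp():
    T=np.eye(4);T[:3,:3]=R.from_rotvec(ctrl.current_tool_rot()).as_matrix();T[:3,3]=ctrl.current_position();return T
def shot(n):
    """picture, K, cam-to-world"""
    m=ctrl.camera_model(n)
    W=tcp()@m["T_tool_cam"] if n=="wrist" else np.linalg.inv(m["world_to_cam"])
    return ctrl.snapshot(n),m["mtx"],W
def ray(K,W,uv,z):
    uv=np.atleast_2d(uv).astype(float)
    d=np.c_[(uv[:,0]-K[0,2])/K[0,0],-(uv[:,1]-K[1,2])/K[1,1],-np.ones(len(uv))]@W[:3,:3].T
    return W[:3,3]+d*((z-W[2,3])/d[:,2:])
def proj(K,W,P):
    p=(np.atleast_2d(P)-W[:3,3])@W[:3,:3]
    return np.c_[K[0,0]*p[:,0]/-p[:,2]+K[0,2],K[1,1]*-p[:,1]/-p[:,2]+K[1,2]]
def down(yaw):
    """tool down; yaw = direction of tool x axis in world"""
    return (R.from_euler('z',yaw)*R.from_euler('x',np.pi)).as_rotvec()
def yaw_now():
    x=R.from_rotvec(ctrl.current_tool_rot()).as_matrix()[:,0];return np.arctan2(x[1],x[0])
E
python3 - <<'E'
from h import *
m=ctrl.camera_model("top");K=m["mtx"];W=np.linalg.inv(m["world_to_cam"])
for n,uv,z in[("block",(388,293),.046),("rack",(377,381),.052),("a1",(361,366),.14),("a2",(392,368),.14),("a3",(390,397),.14),("keeper",(481,354),.008),("kgrip",(484,351),.06),("orange",(466,273),.06),("bottle",(333,222),.088),("swab",(389,230),.08),("lampbase",(297,388),0.02),("elbow",(230,292),.4),("edge",(400,424),0),("shelf",(400,192),0.3),("green",(560,352),0.01)]:
    print(n,ray(K,W,np.array(uv)*.64,z))
im=cv2.imread("top0_raw.png");c=im[150:300,190:400];cv2.imwrite("pics/topc.png",cv2.resize(c,None,fx=3.8,fy=3.8,interpolation=cv2.INTER_CUBIC))
E
```

```text
block [[ 0.5996 -0.2821  0.046 ]]
rack [[ 0.4209 -0.2656  0.052 ]]
a1 [[ 0.4424 -0.2377  0.14  ]]
a2 [[ 0.4403 -0.2949  0.14  ]]
a3 [[ 0.3871 -0.2928  0.14  ]]
keeper [[ 0.4846 -0.4764  0.008 ]]
kgrip [[ 0.4853 -0.4755  0.06  ]]
orange [[ 0.6423 -0.4384  0.06  ]]
bottle [[ 0.7327 -0.1687  0.088 ]]
swab [[ 0.7217 -0.2809  0.08  ]]
lampbase [[ 0.4045 -0.1039  0.02  ]]
elbow [[ 0.5246 -0.0547  0.4   ]]
edge [[ 0.3383 -0.3137  0.    ]]
shelf [[ 0.7221 -0.3009  0.3   ]]
green [[ 0.493  -0.6386  0.01  ]]
```

View pics/topc.png

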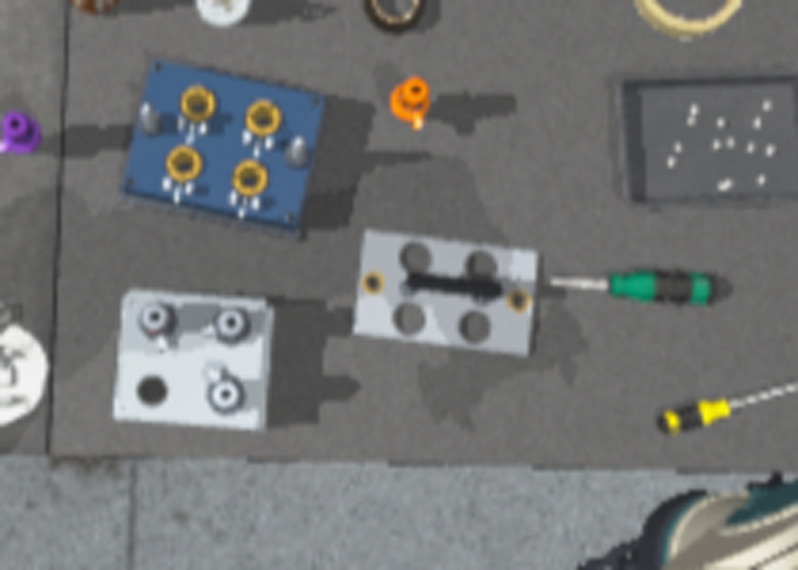

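The crop confirms that the block's slots (white lines) face the robot (image down) and that the block is yawed about -13°. There are three arbors in the rack. Next I'll take closer wrist views.

```bash
python3 - <<'E'
from h import *
y=np.radians(60)
import pickle
D={}
for n,p in[("rack",(.421,-.266,.30)),("block",(.600,-.282,.30))]:
    ctrl.move_to(np.array(p),down(y)); ctrl.sleep(.4)
    im,K,W=shot("wrist");D[n]=(im,K,W)
    print(n,ctrl.current_joints(),ctrl.current_position(),ctrl.current_time_s())
    cv2.imwrite(f"pics/w_{n}.png",cv2.resize(im[:,:,::-1],(800,600),interpolation=cv2.INTER_CUBIC))
pickle.dump(D,open("d.pkl","wb"))
E
```

```text
rack [ 0.6162  0.3337 -0.1466  1.8354  0.0577  0.9768 -0.0788] [ 0.4209 -0.2662  0.2999] 1.8583
block [ 0.486   0.5929 -0.1564  1.3834  0.0947  1.1722 -0.2048] [ 0.5997 -0.2822  0.3004] 3.0583
```

View pics/w_rack.png

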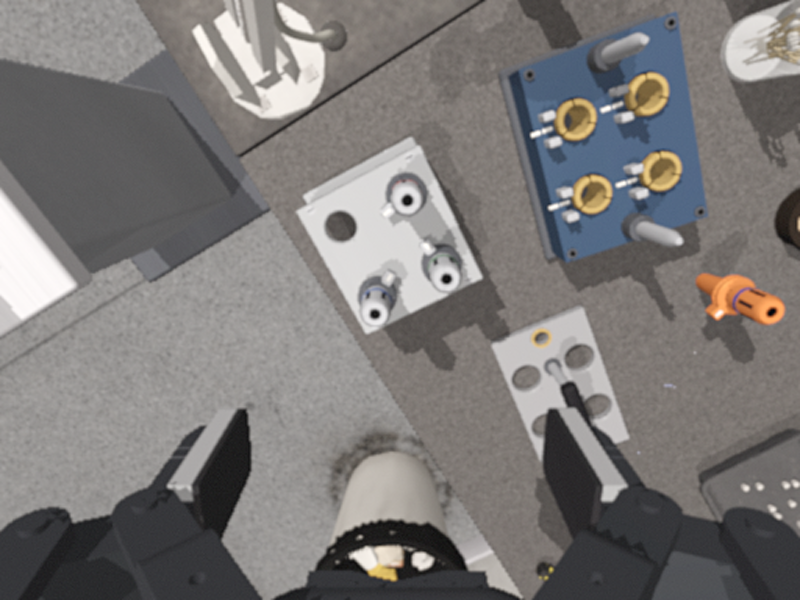

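View pics/w_block.png

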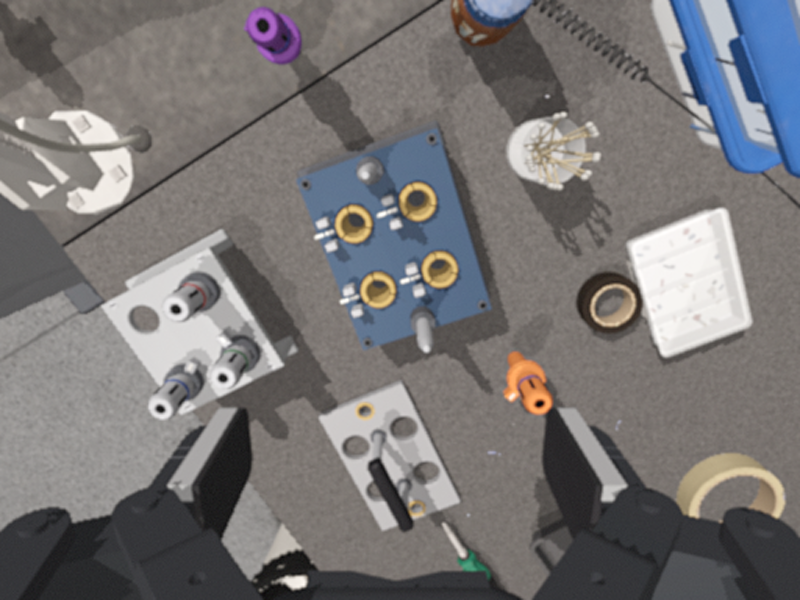

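In the wrist views (800 px), the rack view has red at (408,198), green at (447,278) and blue at (375,313), with keys at about (390,212), (427,246) and (392,280). The block's brass sleeves and the white slot lines to their left are clear. Now to measure them.

```bash
cat > m.py <<'E'
from h import *
def rings(im,K,W,z=.052):
    hsv=cv2.cvtColor(im,cv2.COLOR_RGB2HSV)
    m=cv2.inRange(hsv,(15,110,70),(32,255,255)); m=cv2.morphologyEx(m,cv2.MORPH_CLOSE,np.ones((3,3)))
    o=[]
    for c in cv2.findContours(m,cv2.RETR_EXTERNAL,cv2.CHAIN_APPROX_NONE)[0]:
        if cv2.contourArea(c)>150:
            (x,y),ax,_=cv2.fitEllipse(cv2.convexHull(c)); o.append(np.r_[ray(K,W,(x,y),z)[0,:2],ax])
    return np.array(o)
LOC=np.array([(-26,28),(-26,-28),(26,28),(26,-28)])/1e3
def fitblock(P,yaw0):
    """rigid 2D fit of the four socket centres"""
    c=P.mean(0);q=(P-c)@R.from_euler('z',yaw0).as_matrix()[:2,:2]
    idx=[int(np.argmin(np.linalg.norm(q-l,axis=1))) for l in LOC]
    Q=P[idx]-c
    yaw=np.arctan2((LOC[:,0]*Q[:,1]-LOC[:,1]*Q[:,0]).sum(),(LOC*Q).sum())
    return c,yaw,np.abs(Q-LOC@R.from_euler('z',yaw).as_matrix()[:2,:2].T).max()
E
python3 - <<'E'
from m import *
import pickle
D=pickle.load(open("d.pkl","rb"))
for n in D:
    o=rings(*D[n]);print(n);print(o)
    if len(o)>=4:print(fitblock(o[:4,:2],np.radians(-13)))
im,K,W=D["block"]
# crops for nuts & keys
im,K,W=D["rack"];s=.64
cv2.imwrite("pics/rackc.png",cv2.resize(im[85:220,180:320][:,:,::-1],None,fx=4.4,fy=4.4,interpolation=cv2.INTER_CUBIC))
for n,top,key in[("red",(408,198),(390,212)),("green",(447,278),(427,246)),("blue",(375,313),(392,280))]:
    a=ray(K,W,np.array(top)*s,.102)[0];k=ray(K,W,np.array(key)*s,.062)[0]
    print(n,a,k,np.linalg.norm((k-a)[:2]),np.degrees(np.arctan2(*(k-a)[1::-1])))
# same arbors in the block view
im,K,W=D["block"]
for n,top in[("red",(176,308)),("green",(225,375)),("blue",(160,407))]:print(n,ray(K,W,np.array(top)*s,.102)[0])
for n,g in[("bar ends",(378,468)),("",(402,521))]:print(n,ray(K,W,np.array(g)*s,.075)[0])
for n,g in[("holes",(365,410)),("",(416,509))]:print(n,ray(K,W,np.array(g)*s,.008)[0])
E
```

```text
rack
[[ 0.5677 -0.2997 23.4247 25.3267]
 [ 0.6183 -0.3096 23.7735 26.4489]
 [ 0.5783 -0.245  24.7909 27.4245]
 [ 0.6289 -0.255  25.0871 28.7636]]
(array([ 0.5983, -0.2773]), np.float64(-0.19253784165547547), np.float64(0.0003084620381300189))
block
[[ 0.5693 -0.2996 21.9074 22.105 ]
 [ 0.6198 -0.3096 22.3506 22.6898]
 [ 0.58   -0.2452 22.8236 23.5025]
 [ 0.6306 -0.2549 23.0419 24.0767]]
(array([ 0.5999, -0.2773]), np.float64(-0.19331507532208864), np.float64(0.0003163374840975883))
red [ 0.4487 -0.2286  0.102 ] [ 0.4307 -0.2348  0.062 ] 0.018963868993278756 -161.00575626972082
green [ 0.4452 -0.2893  0.102 ] [ 0.4421 -0.2708  0.062 ] 0.018744816996003062 99.24488930842372
blue [ 0.3889 -0.2863  0.102 ] [ 0.4058 -0.2805  0.062 ] 0.017831652302362604 18.97372315574132
red [ 0.4478 -0.2289  0.102 ]
green [ 0.4469 -0.2886  0.102 ]
blue [ 0.3886 -0.2856  0.102 ]
bar ends [ 0.4929 -0.4307  0.075 ]
 [ 0.4831 -0.4887  0.075 ]
holes [ 0.4891 -0.4079  0.008 ]
 [ 0.475  -0.5333  0.008 ]
```

View pics/rackc.png

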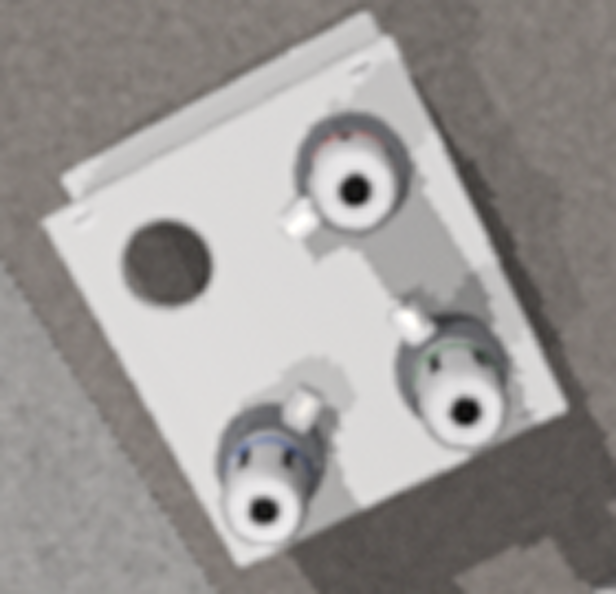

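```bash
cat >> m.py <<'E'
def dark(im,K,W,P,r=7):
    """centre of the dark bore in the nut top near predicted world point P"""
    u,v=proj(K,W,P)[0];g=cv2.cvtColor(im,cv2.COLOR_RGB2GRAY)
    m=(g<75).astype(np.uint8);x0,y0=int(u)-14,int(v)-14
    n,l,s,c=cv2.connectedComponentsWithStats(m[max(y0,0):y0+29,max(x0,0):x0+29])
    b=[(np.hypot(*(c[i]-14)),i) for i in range(1,n) if 12<s[i,4]<90]
    i=min(b)[1];return ray(K,W,c[i]+[x0,y0],P[2])[0],s[i,4]
E
python3 - <<'E'
from m import *
import pickle
D=pickle.load(open("d.pkl","rb"));im,K,W=D["rack"]
pix=dict(red=((355,189),(300,221)),green=((465,411),(412,320)),blue=((263,510),(301,409)))
A={}
for n,(t,k) in pix.items():
    a=ray(K,W,np.array(t)/4.4+[180,85],.102)[0];k=ray(K,W,np.array(k)/4.4+[180,85],.062)[0];A[n]=a
    d=k-a;print(n,a,dark(im,K,W,a),np.hypot(*d[:2])*1e3,np.degrees(np.arctan2(d[1],d[0])))
E2={}
for n,p,y in[("b1",(.600,-.2775,.30),150),("b2",(.600,-.2775,.30),-30),("r2",(.421,-.262,.30),-30),("r1",(.421,-.262,.30),150)]:
    ctrl.move_to(np.array(p),down(np.radians(y)));ctrl.sleep(.4)
    S=shot("wrist");E2[n]=S;cv2.imwrite(f"{n}.png",S[0][:,:,::-1])
    print(n,ctrl.current_joints(),ctrl.current_time_s())
    pickle.dump(E2,open("e.pkl","wb"))
    try:
        if n[0]=="b":
            o=rings(*S);print(o,fitblock(o[:4,:2],-.193))
        else:
            for k in A:print(k,dark(*S,A[k]))
    except Exception as e:print("ERR",e)
E
```

```text
red [ 0.4477 -0.2294  0.102 ] (array([ 0.4475, -0.2291,  0.102 ]), np.int32(27)) 18.53003169517547 -167.39748003816212
green [ 0.4445 -0.2896  0.102 ] (array([ 0.4444, -0.289 ,  0.102 ]), np.int32(24)) 18.38454051828376 96.81534368047514
blue [ 0.3884 -0.2868  0.102 ] (array([ 0.3885, -0.2863,  0.102 ]), np.int32(19)) 18.087071862819432 30.202529160175214
b1 [ 0.6976  0.6355 -0.557   1.3813  0.3407  1.2204  1.1591] 4.7417
[[ 0.6182 -0.3098 21.2554 22.311 ]
 [ 0.6285 -0.2556 20.6462 23.0291]
 [ 0.5677 -0.2998 22.8134 23.0263]
 [ 0.5783 -0.2455 22.773  23.6029]] (array([ 0.5982, -0.2777]), np.float64(-0.19341056114364052), np.float64(0.0005871135664327065))
b2 [ 0.6978  0.6355 -0.557   1.3813  0.3407  1.2204  1.1592] 5.4417
[[ 0.6181 -0.3097 20.9854 22.2621]
 [ 0.6286 -0.2556 20.8571 22.8171]
 [ 0.5679 -0.2998 22.7754 23.001 ]
 [ 0.5784 -0.2455 22.8983 23.6629]] (array([ 0.5983, -0.2776]), np.float64(-0.194030545081211), np.float64(0.0005918629869661775))
r2 [ 0.4151  0.3285  0.1145  1.8459 -0.0447  0.9697 -1.5455] 8.1917
red (array([ 0.4474, -0.2289,  0.102 ]), np.int32(25))
green (array([ 0.4442, -0.2889,  0.102 ]), np.int32(25))
blue (array([ 0.3879, -0.2862,  0.102 ]), np.int32(22))
r1 [ 0.415   0.3285  0.1146  1.8459 -0.0447  0.9697 -1.5455] 8.8917
red (array([ 0.4474, -0.2288,  0.102 ]), np.int32(25))
green (array([ 0.4442, -0.2889,  0.102 ]), np.int32(25))
blue (array([ 0.388 , -0.2861,  0.102 ]), np.int32(21))
```

```bash
python3 - <<'E'
from m import *
import pickle
D=pickle.load(open("e.pkl","rb"))
for n in D:
    W=D[n][2];print(n,W[:3,3])
print(np.degrees(yaw_now()),ctrl.current_joints())
for y in(60,150,-30,-120,79,169):
    q=ctrl.inverse_kinematics(np.array((.421,-.262,.3)),down(np.radians(y)));print(y,q)
im,K,W=D["r1"]
A=dict(red=(.4475,-.2289),green=(.4443,-.2889),blue=(.388,-.2862))
t=[]
for n in A:
    u,v=proj(K,W,[*A[n],.062])[0].astype(int);print(n,u-20,v-20);t.append(cv2.resize(im[v-20:v+20,u-20:u+20][:,:,::-1],(260,260),interpolation=cv2.INTER_CUBIC))
cv2.imwrite("pics/keys.png",np.hstack(t))
E
```

```text
b1 [ 0.5288 -0.2351  0.4436]
b2 [ 0.5288 -0.2351  0.4436]
r2 [ 0.4897 -0.3005  0.4436]
r1 [ 0.4897 -0.3004  0.4436]
-29.999447149748033 [ 0.415   0.3285  0.1146  1.8459 -0.0447  0.9697 -1.5455]
60 [ 0.6773  0.3346 -0.239   1.8388  0.0938  0.9791 -0.1249]
150 [ 0.4151  0.3285  0.1145  1.8459 -0.0447  0.9697 -1.5455]
-30 [ 0.4151  0.3285  0.1145  1.8459 -0.0447  0.9697 -1.5455]
-120 [-0.2334  0.5474  1.1492  1.8613 -0.5602  1.1056 -2.5372]
79 [ 0.7316  0.3398 -0.313   1.8373  0.1236  0.9834  0.1746]
169 [ 1.2128  0.4964 -1.0571  1.8256  0.4824  1.1062  1.3608]
red 199 135
green 244 111
blue 265 153
```

View pics/keys.png

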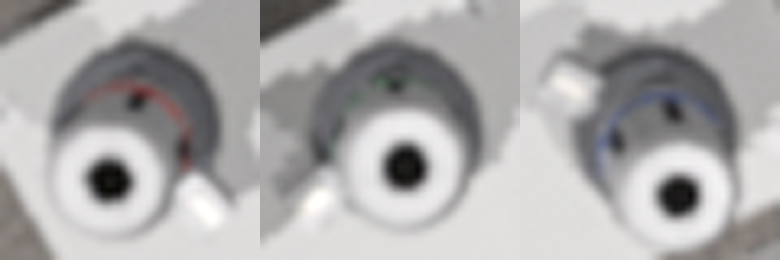

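```bash
python3 - <<'E'
from m import *
import pickle
D=pickle.load(open("e.pkl","rb"));im,K,W=D["r1"]
g=cv2.cvtColor(im,cv2.COLOR_RGB2GRAY)
for n,a,o,k in[("red",(.4475,-.2289),(199,135),(207,203)),("green",(.4443,-.2889),(244,111),(56,198)),("blue",(.388,-.2862),(265,153),(50,84))]:
    p=ray(K,W,np.array(k)/6.5-.5+.08+o,.062)[0];d=p[:2]-a;print(n,np.hypot(*d)*1e3,np.degrees(np.arctan2(d[1],d[0])))
def q_at(p,yaw):pass
for p in[(.58,-.245),(.568,-.3),(.619,-.3098)]:
  print(ctrl.inverse_kinematics(np.array([*p,.2]),down(np.radians(60))))
E
```

```text
red 18.428688329381092 -164.6568942131919
green 17.99528193774476 96.75122236263908
blue 19.293432476024872 27.785303951449617
[ 0.5133  0.6418 -0.2618  1.6062  0.196   0.9195 -0.3416]
[ 0.5938  0.6593 -0.2558  1.5684  0.1933  0.9389 -0.2487]
[ 0.5638  0.7328 -0.2584  1.4121  0.2016  1.0227 -0.2599]
```

```bash
cat > act.py <<'E'
from m import *
C=np.array([.599,-.2775]);BY=-.1933
Rb=R.from_euler('z',BY).as_matrix()[:2,:2]
sock=lambda x,y:C+Rb@(np.array([x,y])/1e3)
def goto(xy,z,yawdeg):
    """vertical tool at true yaw (no half-turn swap): IK at yaw 60, the rest on joint 7"""
    q=np.array(ctrl.inverse_kinematics(np.array([*xy,z]),down(np.radians(60))))
    if abs(q[6]+.2)>1.6:q[6]-=np.pi*np.sign(q[6]+.2)
    q[6]+=np.radians((yawdeg-60+180)%360-180)
    assert abs(q[6])<2.9 and abs(q[2])<.7,q
    ctrl.set_joints(q);ctrl.sleep(.2)
    e=np.degrees(yaw_now())-yawdeg
    print("at",ctrl.current_position(),"yaw err",(e+180)%360-180,"q3,q7",q[[2,6]],"t",ctrl.current_time_s())
def pick(xy,yawdeg):
    goto(xy,.19,yawdeg);ctrl.gripper_to(.045,80)
    ctrl.movel(np.array([*xy,.067]),feed=.12);ctrl.gripper_to(.0,80);ctrl.sleep(.2)
    print("gap",ctrl.current_finger_gap(),ctrl.current_finger_force())
    ctrl.movel(np.array([*xy,.20]),feed=.12);ctrl.sleep(.2);print("gap",ctrl.current_finger_gap(),"F",ctrl.current_force())
def look(name):
    im,K,W=shot("wrist");cv2.imwrite(f"pics/{name}.png",cv2.resize(im[:,:,::-1],(800,600),interpolation=cv2.INTER_CUBIC));return im,K,W
E
python3 - <<'E'
from act import *
pick((.4475,-.2289),79+25.6)
s=sock(26,-28);goto(s,.20,79);ctrl.movel(np.array([*s,.145]),feed=.1);ctrl.sleep(.3);look("held1")
print(ctrl.current_position(),ctrl.current_force())
E
```

```text
at [ 0.4475 -0.229   0.1901] yaw err -0.016880821657878187 q3,q7 [-0.2484  0.4913] t 10.8667
gap 0.019847296255106294 77.96491742134094
gap 0.019984730640293817 F [ 0.6601  0.3798 -1.8645]
at [ 0.6179 -0.3099  0.2004] yaw err -0.013082976723922002 q3,q7 [-0.0169  0.2211] t 15.5
[ 0.6193 -0.3101  0.1455] [-0.4654 -0.0519 -0.8941]
```

View pics/held1.png

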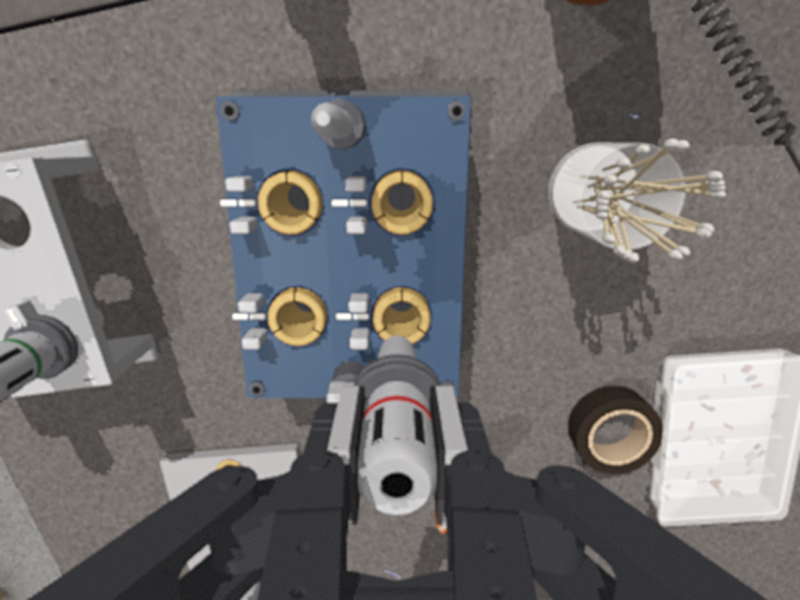

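The held arbor is upright with its tip at (397,345), its key points left along the slots at about (345,378), and the target ring is at (401,318). Next comes a numeric check, then insertion.

```bash
cat >> act.py <<'E'
def chk():
    im,K,W=shot("wrist");p=ctrl.current_position();o=rings(im,K,W);print("rings",o[:,:2])
    try:print("nut top",dark(im,K,W,np.array([p[0],p[1],p[2]+.035])),"tcp",p[:2])
    except Exception as e:print(e)
    return o,im,K,W
E
python3 - <<'E'
from act import *
o,im,K,W=chk();print("s",sock(26,-28),[proj(K,W,[*sock(26,-28),.052])/.64])
p=ctrl.current_position();k=ray(K,W,np.array([[346,376]])*.64,p[2]-.005)[0];print(k,np.degrees(np.arctan2(*(k[:2]-p[:2])[::-1])),np.hypot(*(k-p)[:2]))
E
```

```text
rings [[ 0.5696 -0.2993]
 [ 0.62   -0.3091]
 [ 0.6306 -0.2549]
 [ 0.5803 -0.2451]]
min() iterable argument is empty
s [ 0.6191 -0.31  ] [array([[399.6487, 317.8385]])]
[ 0.6038 -0.2958  0.1403] 137.57421760943535 0.02100337171336244
```

```bash
python3 - <<'E'
from act import *
im,K,W=shot("wrist");p=ctrl.current_position()
for a in (169,150,137):
  print(a,proj(K,W,[p[0]+.0195*np.cos(np.radians(a)),p[1]+.0195*np.sin(np.radians(a)),p[2]-.005])/.64, )
print("collar axis",proj(K,W,p-[0,0,.005])/.64,"nut top",proj(K,W,p+[0,0,.035])/.64)
cv2.imwrite("pics/c1.png",cv2.resize(im[195:335,190:330][:,:,::-1],(600,600),interpolation=cv2.INTER_CUBIC))
E
```

```text
169 [[342.3137 406.5104]]
150 [[344.929  389.0858]]
137 [[350.4379 377.9312]]
collar axis [[401.7398 406.5044]] nut top [[403.227  484.3734]]
```

View pics/c1.png

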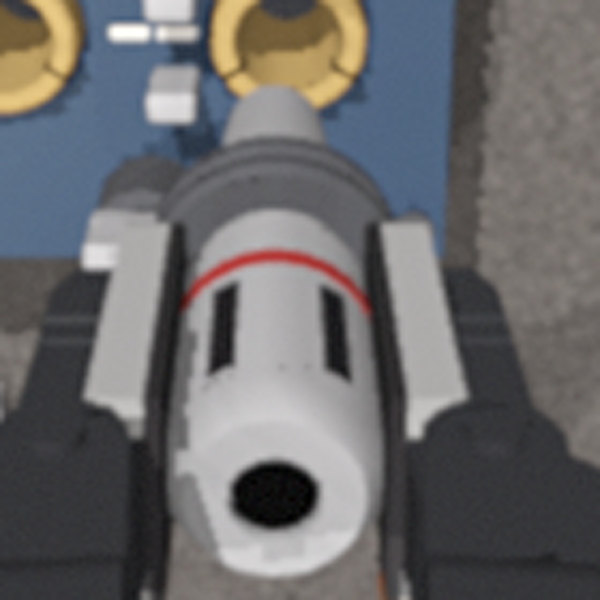

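The camera sits on the +x side, so the grey strip is the key's side face and the bright part its top. That agrees with about 169°. Inserting with force checks.

```bash
cat >> act.py <<'E'
C=np.array([.5998,-.2780])
def insert(s,z1=.064,fmax=34):
    p=ctrl.current_position();ctrl.movel(np.array([*s,p[2]]),feed=.05)
    ctrl.sleep(.2);f0=ctrl.current_force();zc=None
    for z in np.r_[.108,.100,.09,.082,np.arange(.078,z1-1e-6,-.001)]:
        ctrl.movel(np.array([*s,z]),feed=.06 if z>.08 else .02);ctrl.sleep(.1)
        f=ctrl.current_force()-f0;p=ctrl.current_position()
        if z<.083 or np.abs(f).max()>4:print("z %.3f"%z,p-[*s,0],f)
        if np.linalg.norm(f)>fmax:print("STOP");return False
        if z>.074 and np.linalg.norm(f)>20:print("STOP early");return False
    return True
def release():
    ctrl.gripper_to(.045);p=ctrl.current_position();ctrl.movel(p+[0,0,.14],feed=.15)
E
python3 - <<'E'
from act import *
print(insert(sock(26,-28)),ctrl.current_time_s())
E
```

```text
z 0.082 [ 0.0007 -0.      0.0819] [ 4.68   -0.8109 -2.4279]
z 0.078 [ 0.001  -0.0001  0.0783] [ 5.4861 -0.9775  0.2134]
z 0.077 [ 0.001  -0.0001  0.0775] [ 5.5722 -0.8414  1.6099]
z 0.076 [ 0.0011 -0.0001  0.0766] [ 4.8422 -1.0711  3.2214]
z 0.075 [ 0.0012 -0.0001  0.0756] [ 6.1357 -1.3957  2.7826]
z 0.074 [ 0.0012 -0.0001  0.0746] [ 5.3991 -1.5188  2.3975]
z 0.073 [ 0.0013 -0.0001  0.0736] [ 6.0182 -1.8589  3.2525]
z 0.072 [ 0.0014 -0.0001  0.0727] [ 5.7284 -0.7187  2.7362]
z 0.071 [ 0.0015 -0.0001  0.0719] [ 5.0691 -0.8848  4.4808]
z 0.070 [ 0.0015 -0.0001  0.0713] [5.2788 0.0574 6.4899]
z 0.069 [ 0.0015 -0.0001  0.0705] [ 4.8013 -0.2133  7.5664]
z 0.068 [ 0.0015 -0.0002  0.0696] [ 5.0149 -0.6507  8.5841]
z 0.067 [ 0.0015 -0.0002  0.0686] [ 5.0799 -0.8599  8.6187]
z 0.066 [ 0.0015 -0.0002  0.0676] [ 4.7978 -1.013   8.2435]
z 0.065 [ 0.0015 -0.0001  0.0666] [ 4.4298 -1.3939  9.6541]
z 0.064 [ 0.0015 -0.0001  0.0657] [ 4.7537 -0.2018  9.9975]
True 24.5
```

```bash
cat >> act.py <<'E'
C=np.array([.6013,-.2780])
def press(s,z0,fmax=30,n=14):
    for i in range(n):
        ctrl.movel(np.array([*s,z0-.001*(i+1)]),feed=.02);ctrl.sleep(.15)
        f=ctrl.current_force();p=ctrl.current_position();print("%.4f"%p[2],f)
        if f[2]>fmax:return
E
python3 - <<'E'
from act import *
press(sock(26,-28),.064)
E
```

```text
0.0651 [ 1.3003  0.8736 11.6863]
0.0650 [-0.0625  1.7044 16.0297]
0.0648 [-1.7024  2.5157 21.3295]
0.0646 [-3.1825  3.7721 25.8381]
0.0645 [-4.7727  3.7138 29.9366]
0.0643 [-5.4027  4.7964 34.4138]
```

It hit a hard stop at TCP z = 0.065, which is the locked height. Release and do green into (-26,-28).

```bash
python3 - <<'E'
from act import *
release()
pick((.4443,-.2889),79-72)
s=sock(-26,-28);goto(s,.22,79)
ctrl.movel(np.array([*s,.145]),feed=.1);ctrl.sleep(.3);look("held2")
im,K,W=shot("wrist");p=ctrl.current_position()
for a in(169,155,183):print(a,proj(K,W,p+[.0195*np.cos(np.radians(a)),.0195*np.sin(np.radians(a)),-.005])/.64)
E
```

```text
at [ 0.4451 -0.2889  0.1898] yaw err 0.06963156268977855 q3,q7 [ 0.0574 -0.8829] t 29.575
gap 0.020191163536536872 77.96106219291687
gap 0.019936416422278145 F [ 0.8142  0.034  -1.4281]
at [ 0.5698 -0.3005  0.22  ] yaw err -0.05277854198797627 q3,q7 [-0.2095  0.1199] t 34.1167
169 [[342.3354 406.5087]]
155 [[343.6267 393.6013]]
183 [[344.5661 419.188 ]]
```

View pics/held2.png

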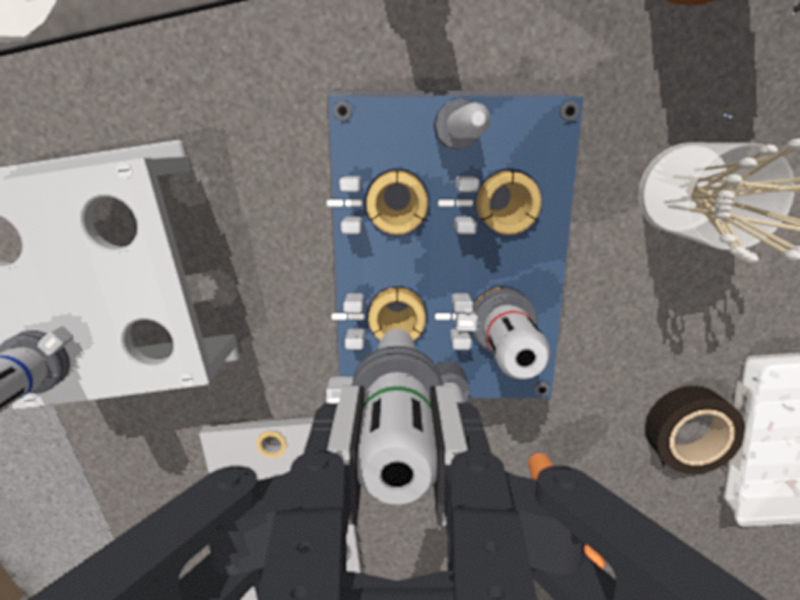

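Red is seated with its key in the slot at (467,322), and green's key looks aligned as red's did. Insert green, then pick blue.

```bash
python3 - <<'E'
from act import *
s=sock(-26,-28)
if insert(s):
    press(s,.064)
    f=ctrl.current_position()
    if abs(f[2]-.0646)<.0008:
        release()
        pick((.388,-.2862),169-141)
        s=sock(-26,28);goto(s,.22,169)
        ctrl.movel(np.array([*s,.145]),feed=.1);ctrl.sleep(.3);look("held3")
        im,K,W=shot("wrist");p=ctrl.current_position()
        for a in(169,155,183):print(a,proj(K,W,p+[.0195*np.cos(np.radians(a)),.0195*np.sin(np.radians(a)),-.005])/.64)
E
```

```text
z 0.090 [-0.0003 -0.001   0.0896] [ 0.9885 -4.6716 -2.9195]
z 0.082 [-0.0002 -0.0015  0.0817] [ 0.088  -6.6931 -2.2996]
z 0.078 [-0.     -0.0019  0.0784] [ 0.5006 -6.2932  0.4669]
z 0.077 [-0.     -0.002   0.0776] [-0.484  -7.0746  1.5508]
z 0.076 [-0.     -0.0021  0.0768] [ 0.2432 -5.7005  2.573 ]
z 0.075 [-0.     -0.0022  0.0758] [-0.4194 -6.5085  2.7183]
z 0.074 [-0.0001 -0.0023  0.0749] [-0.9028 -6.0053  4.5167]
z 0.073 [-0.0001 -0.0024  0.074 ] [-1.7366 -6.1452  4.5808]
z 0.072 [-0.0001 -0.0024  0.073 ] [-1.7067 -7.2217  4.4715]
z 0.071 [-0.0001 -0.0026  0.0723] [-0.9326 -6.1808  6.0981]
z 0.070 [-0.0001 -0.0026  0.0715] [-2.1159 -7.0415  7.437 ]
z 0.069 [-0.0001 -0.0026  0.0706] [-2.0165 -6.2302  7.9344]
z 0.068 [-0.     -0.0026  0.0696] [-2.5623 -5.9903  7.7448]
z 0.067 [-0.0001 -0.0026  0.0686] [-2.1422 -6.5084  8.2216]
z 0.066 [-0.0001 -0.0026  0.0676] [-1.4735 -6.4979  8.4214]
z 0.065 [-0.0001 -0.0026  0.0666] [-2.7797 -5.9778  7.5299]
z 0.064 [-0.0001 -0.0026  0.0658] [-2.7907 -5.8682 10.1442]
0.0654 [-4.2581 -6.9716 12.1252]
0.0652 [-5.0289 -6.0017 16.4624]
0.0650 [-6.8239 -5.213  22.2723]
0.0648 [-7.7675 -4.5953 26.6772]
0.0645 [-9.3864 -3.5439 31.6025]
at [ 0.3895 -0.2862  0.1898] yaw err 0.11419839760233685 q3,q7 [-0.1372 -0.6049] t 47.675
gap 0.020198525858767188 77.94295907020569
gap 0.0198479490250925 F [-1.0796  0.8613 -2.414 ]
at [ 0.5809 -0.2457  0.22  ] yaw err -0.02655974313810816 q3,q7 [-0.2996  1.5479] t 53.125
169 [[391.3426 351.9335]]
155 [[406.2613 353.6235]]
183 [[376.437  353.6262]]
```

View pics/held3.png

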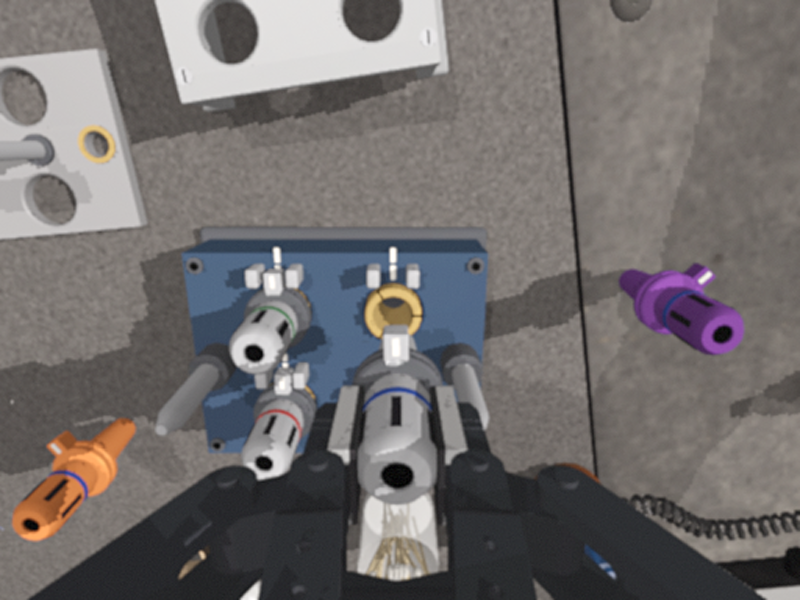

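Green is seated. Blue's key, at (397,343), points straight at the slot at (392,275). Insert.

```bash
python3 - <<'E'
from act import *
s=sock(-26,28)
if insert(s):
    press(s,.064)
    p=ctrl.current_position()
    if abs(p[2]-.0646)<.0008:
        release()
        ctrl.movel(ctrl.current_position()+[0,0,.06])
        goto((.50,-.40),.32,79);ctrl.sleep(.3);look("after");print(ctrl.current_time_s())
        im,K,W=shot("wrist");import pickle;pickle.dump((im,K,W),open("k.pkl","wb"))
E
```

```text
z 0.082 [ 0.0001 -0.0012  0.0814] [ 0.7811 -4.5325 -1.3433]
z 0.078 [ 0.0003 -0.0015  0.0779] [ 0.9866 -4.3935  0.793 ]
z 0.077 [ 0.0004 -0.0016  0.0772] [ 1.3586 -5.5549  2.3252]
z 0.076 [ 0.0003 -0.0016  0.0762] [ 0.1406 -5.9858  2.9467]
z 0.075 [ 0.0004 -0.0018  0.0753] [ 0.589  -4.8921  3.9813]
z 0.074 [ 0.0004 -0.0018  0.0744] [ 0.5714 -5.3918  3.0714]
z 0.073 [ 0.0004 -0.0019  0.0734] [ 0.5448 -5.4526  4.0758]
z 0.072 [ 0.0004 -0.002   0.0725] [-1.1375 -5.358   4.9221]
z 0.071 [ 0.0004 -0.0021  0.0717] [-0.4082 -5.1526  7.1351]
z 0.070 [ 0.0005 -0.002   0.071 ] [-1.3551 -6.3917  8.6995]
z 0.069 [ 0.0005 -0.0021  0.0701] [-1.6159 -5.2462  9.4635]
z 0.068 [ 0.0005 -0.0021  0.0692] [-1.0671 -5.2949  9.2224]
z 0.067 [ 0.0005 -0.0021  0.0682] [-1.071  -5.7864  8.9856]
z 0.066 [ 0.0005 -0.0021  0.0672] [-0.5596 -6.008   9.6817]
z 0.065 [ 0.0005 -0.002   0.0662] [-1.207  -5.5811  8.6508]
z 0.064 [ 0.0006 -0.0021  0.0654] [-1.332  -4.7555 10.5431]
0.0651 [-2.2806 -4.6667 13.2321]
0.0649 [-3.9031 -4.8456 17.5506]
0.0647 [-4.6557 -5.2404 22.7149]
0.0645 [-7.7116 -4.0972 28.9938]
0.0643 [-7.6419 -3.0308 34.0737]
at [ 0.5006 -0.3988  0.3192] yaw err 0.14461789062883668 q3,q7 [0.2041 0.5379] t 67.425
67.775
```

View pics/after.png

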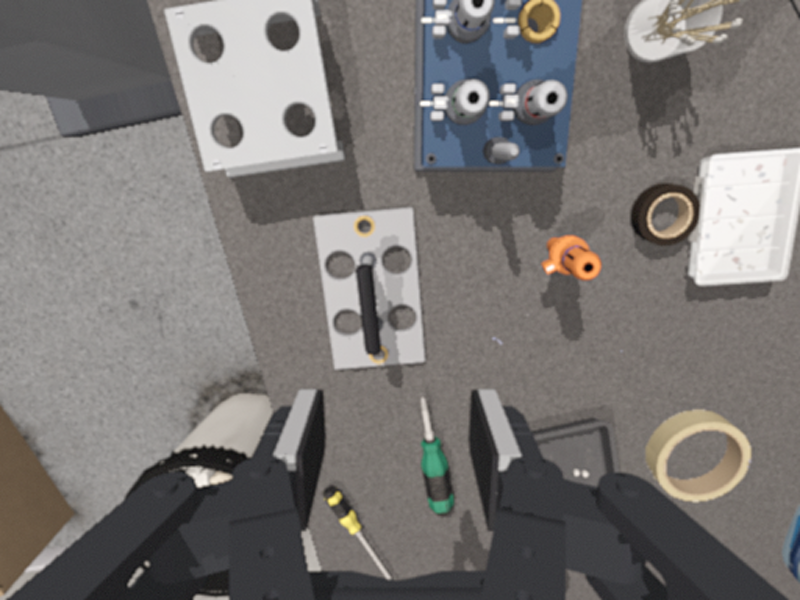

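All three are locked home. The keeper's rings show at (364,226) and (378,353), and its black bar runs from (366,266) to (373,352). Measure it, correcting for the bias seen on the seated nuts.

```bash
cat >> act.py <<'E'
C=np.array([.6014,-.2801])
E
python3 - <<'E'
from act import *
import pickle
im,K,W=pickle.load(open("k.pkl","rb"))
for xy in[(26,-28),(-26,-28)]:
    s=sock(*xy);print("nut",xy,s,dark(im,K,W,np.array([*s,.100])))
o=rings(im,K,W,.008);print(o)
hsv=cv2.cvtColor(im,cv2.COLOR_RGB2HSV)
m=(hsv[:,:,2]<50).astype(np.uint8);m[:150]=0;m[238:]=0;m[:,:215]=0;m[:,260:]=0
n,l,s,c=cv2.connectedComponentsWithStats(m);i=1+np.argmax(s[1:,4]);print(s[i],c[i]/.64)
pts=np.argwhere(l==i)[:,::-1].astype(np.float32)
r=cv2.minAreaRect(pts);b=cv2.boxPoints(r);P=ray(K,W,b,.067)[:,:2];print(P,np.linalg.norm(P-np.roll(P,1,0),axis=1),P.mean(0))
h=ray(K,W,np.array([(364.5,226),(378,354)])*.64,.008);print(h,h.mean(0),np.linalg.norm(h[0]-h[1]),np.degrees(np.arctan2(*(h[0]-h[1])[1::-1])))
E
```

```text
nut (26, -28) [ 0.6215 -0.3126] (array([ 0.6195, -0.3107,  0.1   ]), np.int32(35))
nut (-26, -28) [ 0.5705 -0.3026] (array([ 0.5687, -0.3005,  0.1   ]), np.int32(32))
[[ 0.6415 -0.2494 24.7231 28.8055]]
[234 170   9  56 179] [372.5908 309.8376]
[[ 0.4707 -0.4061]
 [ 0.4761 -0.4066]
 [ 0.4684 -0.4804]
 [ 0.4627 -0.48  ]] [0.0743 0.0054 0.0743 0.0057] [ 0.4695 -0.4433]
[[ 0.4721 -0.3833  0.008 ]
 [ 0.4589 -0.507   0.008 ]] [ 0.4655 -0.4451  0.008 ] 0.12443078067418453 83.90302616968368
```

The keeper has been knocked about 3 cm since the first look. The new hole spacing of 124.4 mm checks out. Grasp it and carry it over the block.

```bash
cat >> act.py <<'E'
BYAW=90+np.degrees(BY)
E
python3 - <<'E'
from act import *
k=(.4674,-.4471)
goto(k,.15,83.9);ctrl.gripper_to(.06,100)
ctrl.movel(np.array([*k,.041]),feed=.1);ctrl.gripper_to(0,110);ctrl.sleep(.2);print("gap",ctrl.current_finger_gap(),ctrl.current_finger_force(),ctrl.current_position())
ctrl.movel(np.array([*k,.20]),feed=.1);ctrl.sleep(.2);print("gap",ctrl.current_finger_gap(),ctrl.current_force())
goto(C,.215,BYAW);ctrl.movel(np.array([*C,.185]),feed=.08);ctrl.sleep(.4)
im,K,W=look("kheld");p=ctrl.current_position();print(p,ctrl.current_moment(),ctrl.current_time_s())
Rt=lambda v:np.array([*(C+Rb@(np.array(v)/1e3))])
for y in(62,-62):
    print("pin tip",proj(K,W,[*Rt((0,y)),.1145])/.64,"hole",proj(K,W,[*(p[:2]+Rb@np.array([0,y/1e3])),p[2]+.019-.052])/.64)
E
```

```text
at [ 0.4691 -0.4474  0.1521] yaw err 0.06416192725077963 q3,q7 [0.241  0.8004] t 68.775
gap 0.012363030645665121 107.8864574432373 [ 0.4674 -0.4472  0.0415]
gap 0.011834234680183457 [-0.464  -0.4055 -3.3486]
at [ 0.6002 -0.2822  0.2151] yaw err -0.18463362721013254 q3,q7 [0.3932 0.4489] t 74.0167
[ 0.6015 -0.2801  0.1853] [-0.0389 -0.0193  0.0231] 74.9917
pin tip [[400.4948 193.9734]] hole [[401.5976 204.7675]]
pin tip [[399.9274 452.9503]] hole [[400.7328 505.3132]]
```

View pics/kheld.png

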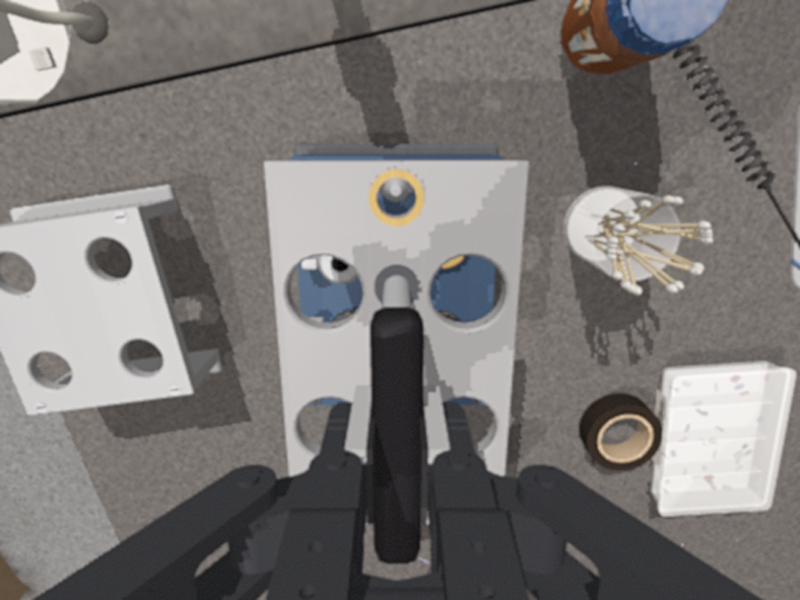

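The held plate is level and square. Its front hole ring is at (396,197) and the pin tip at (396,187). Against the predicted pixels, that is less than 0.5 mm of relative error. Lower with force checks.

```bash
python3 - <<'E'
from act import *
f0=ctrl.current_force()
for z in np.r_[.165,.155,.150,.145,.14,.135,.13,.125,.12,.115,.111,np.arange(.109,.0985,-.001)]:
    ctrl.movel(np.array([*C,z]),feed=.05 if z>.11 else .02);ctrl.sleep(.1)
    f=ctrl.current_force()-f0;p=ctrl.current_position()
    print("%.3f"%z,p-[*C,0],f,ctrl.current_moment())
    if np.linalg.norm(f)>15:break
E
```

```text
0.165 [ 0.0002 -0.0002  0.1652] [-1.0033 -0.5063 -0.6678] [ 0.0097 -0.0381  0.022 ]
0.155 [ 0.    -0.     0.155] [-0.2115  0.3029 -0.9641] [-0.0006  0.0111 -0.0034]
0.150 [ 0.   -0.    0.15] [ 0.046   0.9139 -0.5384] [ 0.0342 -0.0284  0.0363]
0.145 [-0.      0.      0.1449] [-0.0729  0.9771 -1.1132] [-0.0213  0.0092  0.005 ]
0.140 [-0.     -0.      0.1399] [-0.9829  0.5557 -0.8578] [0.0378 0.0038 0.0161]
0.135 [-0.      0.      0.1349] [-0.4913 -0.3159  0.6547] [ 0.0014 -0.0324 -0.007 ]
0.130 [-0.      0.      0.1299] [-0.8489  0.3688 -1.6957] [-0.0293  0.0069 -0.0037]
0.125 [-0.      0.      0.1249] [-1.7447 -0.0138 -0.7285] [-0.041  -0.0223 -0.0133]
0.120 [-0.     -0.      0.1199] [-1.2373  0.1474  0.138 ] [ 0.0144 -0.0086 -0.0153]
0.115 [-0.      0.      0.1149] [-0.5716  1.4169 -1.2831] [-0.0037 -0.0251 -0.0021]
0.111 [-0.      0.      0.1109] [-0.3317  0.3402 -1.0419] [-0.001  -0.0505 -0.0134]
0.109 [0.    0.    0.109] [-1.0714 -0.3489 -0.7623] [ 0.0549 -0.0382  0.0792]
0.108 [-0.    -0.     0.108] [-1.277   0.701  -0.7201] [-0.0137  0.0351 -0.0193]
0.107 [-0.     0.     0.107] [-0.5509 -0.0108 -0.8408] [-0.0278  0.0584 -0.0068]
0.106 [0.    0.    0.106] [ 0.2217  1.3954 -0.495 ] [-0.0043 -0.0371  0.0438]
0.105 [ 0.    -0.     0.105] [-0.208   1.1409 -1.7566] [ 0.0117  0.025  -0.0116]
0.104 [ 0.0002 -0.0001  0.1045] [-1.1629  1.6775  5.348 ] [ 0.1371  0.2064 -0.0162]
0.103 [ 0.0004 -0.0002  0.1045] [-4.0386  2.2446 11.1904] [ 0.3575  0.5751 -0.0329]
0.102 [ 0.0005 -0.0002  0.1045] [-4.1816  2.6483 16.3546] [ 0.5481  0.9092 -0.0159]
```

Contact on the shoulders at the expected height. Ease off, release, retreat and check.

```bash
python3 - <<'E'
from act import *
ctrl.movel(np.array([*C,.1045]),feed=.02);ctrl.sleep(.2);print(ctrl.current_force())
ctrl.gripper_to(.045);ctrl.sleep(.3)
ctrl.movel(np.array([*C,.26]),feed=.1)
ctrl.movel(np.array([C[0]-.06,C[1],.30]),feed=.15);ctrl.sleep(.4)
im,K,W=look("final");print(ctrl.current_time_s(),ctrl.current_position())
for y in(62,-62):print("hole pred",proj(K,W,[*(C+Rb@np.array([0,y/1e3])),.0705])/.64)
o=rings(im,K,W,.0705);print(o)
S=ctrl.snapshot("scene");cv2.imwrite("pics/sc.png",cv2.resize(S[170:250,190:340][:,:,::-1],(800,427),interpolation=cv2.INTER_CUBIC))
E
```

```text
[-0.5405  0.9818  2.8639]
86.025 [ 0.5415 -0.28    0.2997]
hole pred [[483.4934 155.4218]]
hole pred [[474.9124 322.2805]]
[[ 0.6289 -0.2539 18.2206 22.073 ]]
```

View pics/final.png

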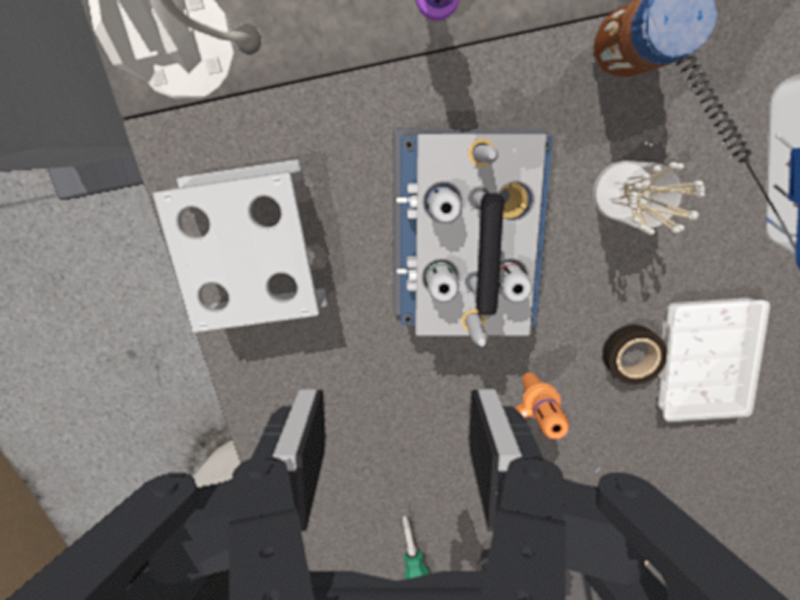

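View pics/sc.png

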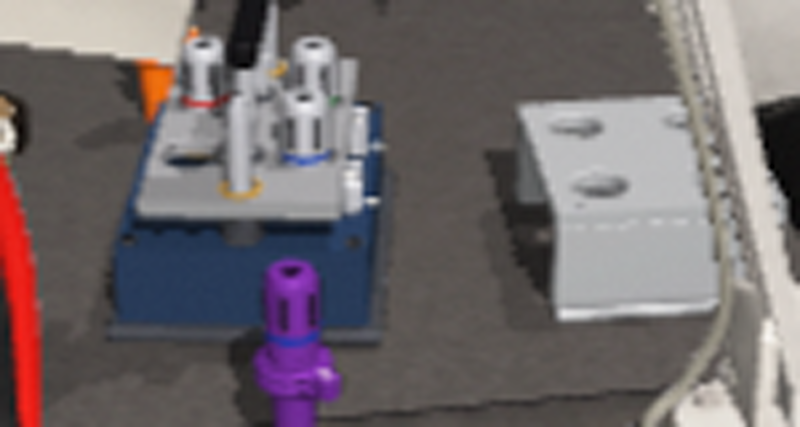

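The plate lies level on both shoulders, with the pins through its holes at (484,152) and (475,320). The three nuts stand up through the openings, the rack is empty and the bystanders are undisturbed. Handing in.

```bash
python3 -c "
from cell import ctrl
print(ctrl.close_job(),ctrl.current_time_s())"
```

```text
the job is handed in; nothing more can be done
the job is handed in; nothing more can be done
```

The job is handed in: the red, green and blue arbors (the rack held no yellow one) are locked home with their keys in the slots, and the keeper plate sits level on both guide-pin shoulders, finished at about 86 s of the 208 s allowed.

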